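# Pull a filter plate from under its hood and hold it to the light panel

## Task

Lift the hinged hood of the fume filter unit by its bar handle until it rests open, then draw the filter plate with the pull tab up out of its slot, leaving the plain blanking plate in the other slot. Hold the filter plate up in front of the white face of the upright light panel, upright, centred on that face, parallel to it and a few centimetres away, without touching the panel. Finish there, still holding the plate in the gripper and keeping it still, with the hood left open and the small tools and things on the bench undisturbed.

Things in the scene. Friction and masses are not known exactly. Their poses are not given: they have to be found in the camera images.
- filter_unit: Fume filter unit fixed to the bench: grey block 120 (x) x 106 (y) x 75 mm high under a steel hood. Origin: centre of its underside; +x to the rear (hinge, hose spigot), the bar handle is at the front (-x). Its deck, 75 mm up, has two upright slots, each 64 (x) x 13 (y) x 60 mm deep, centred at x = -8 mm, y = +20 and -20 mm.
- flap (a joint): Hood angle in rad: 0 shut, 1.75 the open stop. It is 110 mm long (x), 106 mm wide, 43 mm high, 0.22 kg, open underneath; it swings up about the axis y of the filter unit at flap_hinge. It falls shut when let go below about 1.2 rad and falls open to its stop beyond that.
- flap_hinge (a point): Point on the hood's hinge axis, in the middle of its width: 55 mm behind the unit's origin (+x) and 76 mm above it. Its axes turn with the hood; shut, they are those of the filter unit.
- flap_bar (a point): Middle of the hood's bar handle: round bar of 10 mm diameter along y, 80 mm long, held at its two ends 42 mm out from the hood's front face. With the hood shut it lies 152 mm in front of the hinge axis and 30 mm above it. A finger fits between bar and hood.
- filter_plate: Loose filter plate, 90 g: framed pleated plate 60 (x) x 10 (y, thickness) x 60 mm (z), with a black pull tab 32 x 10 x 29 mm on the middle of its top edge. Origin: centre of its underside; z up to the tab top at 89 mm; y normal to its faces. Stands in either slot of the unit, underside 15 mm above the unit's, only the tab above the deck, hidden by the shut hood.
- filter_center (a point): Centre of the pleated part of the filter plate: 30 mm above its origin. Axes as those of the plate.
- blanking_plate: Loose plain blanking plate without tab, 60 x 10 x 58 mm, origin at the centre of its underside. It stands in the other slot with its upper edge 2 mm below the deck, and stays there.
- light_panel: Inspection light panel on a stand, fixed to the bench: upright panel 116 mm wide (y), 96 mm high, 15 mm thick, centre 100 mm and top 148 mm above the bench. Its white face looks to its own -x. Base plate 80 x 100 mm, 8 mm thick, reaches 17 mm in front of the face. Origin on the underside, below the panel.
- panel_face (a point): Centre of the panel's white face (104 x 84 mm), 100 mm above the bench and 8 mm in front of the panel's origin; axes as those of the light panel: -x points straight out of the face, z up.
- marker: Marker pen lying on the bench, 118 mm long, bystander; origin at the centre of its underside.
- tape: Roll of black tape lying flat, 58 mm across and 19 mm high, bystander; origin at the centre of its underside.
- tweezers: Tweezers lying on the bench, 123 mm long, bystander; origin at the centre of its underside.
Not all that is in view belongs to the job. Several things look just like the light_panel: the one meant starts farthest to the robot's right.

How it is judged:
On the way, in this order (a step that is already met when the one before it is completed fails the run):
1. the hood is lifted open, past the point where it stays open, with the filter plate still in its slot (value of joint flap above 1.4 rad and z of filter_plate in the frame of filter_unit below 0.025 m), for 0.2 s.
2. the filter plate is drawn up clear of its slot in the gripper, the hood staying open (z of filter_plate in the frame of filter_unit above 0.078 m and contact force between filter_plate and the fingers above 1 N and value of joint flap above 1.4 rad), for 0.2 s.
At the end, for the whole second after the job is handed in: Hood beyond 1.4 rad; blanking plate and bystanders unmoved (20, 30 mm). Filter plate held still in the fingers alone, over 30 mm up, its centre 13 to 90 mm before the white face and within 25 mm of its centre sideways and in height, parallel within 0.26 rad, upright within 0.2 rad (value of joint flap above 1.4 rad and z of blanking_plate in the frame of filter_unit below 0.025 m and distance of blanking_plate from where it was at the start of the episode below 0.02 m and x of filter_center in the frame of panel_face between -0.09 and -0.013 m and y of filter_center in the frame of panel_face between -0.025 and 0.025 m and z of filter_center in the frame of panel_face between -0.025 and 0.025 m and angle between the y axis of filter_plate and the x axis of light_panel, either way round below 0.26 rad and angle between filter_plate's own z axis and vertical below 0.2 rad and linear speed of filter_plate below 0.02 m/s and angular speed of filter_plate below 0.2 rad/s and height (world z) of filter_plate above 0.03 m and contact force between filter_plate and the fingers above 1 N and contact force between filter_plate and light_panel below 0.2 N and contact force between filter_plate and filter_unit below 0.2 N and distance of each of marker, tape, tweezers from where it was at the start of the episode below 0.03 m); the arm keeps its last pose, push and grip.
It fails at once if the light panel is touched by the plate or the robot (over 1 N) (contact force between light_panel and filter_plate above 1 N or contact force between light_panel and the arm above 1 N or contact force between light_panel and the fingers above 1 N).
It fails at once if the blanking plate is pulled out of its slot or shifted by 20 mm (not (z of blanking_plate in the frame of filter_unit below 0.025 m and distance of blanking_plate from where it was at the start of the episode below 0.02 m)).
It fails at once if a bystander is moved by 30 mm or more (distance of any of marker, tape, tweezers from where it was at the start of the episode above 0.03 m).
It also fails if it takes over 59 s, if anything falls off the work surface, if the arm or the gripper's body presses on something with over 40 N, if the wrist force passes 120 N, or if a joint passes its speed limit or range.

## Robot

A 7-joint arm with a two-finger parallel gripper is mounted at the origin on a cart in front of the work surface, level with it; the furniture and walls round the work are solid. World frame = base frame: x ahead of the robot, y to its left, z up, the work surface at z = 0. Lengths are in m, angles in rad, forces in N, time in s.
With the tool pointing down it reaches from about 0.35 to 0.9 m from the base axis. Payload 19.9 kg.
Tool frame: the origin (TCP) lies between the finger pads; the fingertips stand 19 mm ahead of it and the grasp point (between the pads) is the TCP; z points along the fingers, y is the line along which they close (so a half turn about z gives the same grasp; the last joint's range is limited). The gripper opens to 94 mm and grips with 3 to 60 N. Pads are 16 mm wide; open, the fingers measure 119 mm over their backs; the gripper's body (75 mm by 177 mm) begins 78 mm behind the grasp point.
Start: joints at [1.145, 0.417, -0.01, 1.614, 0.005, 1.111, -0.053], TCP at [0.234, -0.58, 0.224] pointing down, gripper open.
Joint ranges: [-2.81, 2.81], [-0.39, 2.02], [-1.27, 1.25], [0.06, 2.57], [-1.19, 4.33], [0.19, 2], [-2.82, 2.82]. Speed limits (rad/s): [1.89, 1.89, 2.39, 2.39, 3.01, 3.01, 3.01].

## Interface

Orientations are given as a 3x3 rotation matrix whose columns are the frame's x, y, z axes.
In Python, from rig import robot gives the robot as it stands. Calls block until the motion is done:
- robot.move_ptp(position, orientation): joint-space move of the TCP to a pose.
- robot.move_linear(position, velocity=0.15, frame=None, threshold=None): straight line of the TCP; frame=None keeps the orientation; velocity is the mean speed in m/s. With threshold (N) it stops when the force on the tool has changed by that much, and returns True; else False.
- robot.goto_joints(angles): joint-space move.
- robot.gripper_to(opening): finger opening in m; the grip force is fixed at half the most; returns when the fingers have stopped.
- robot.pause(seconds).
- robot.ik(position, orientation): joint angles nearest the present ones, or None.
- robot.get_state(): the state.
- robot.grab_frame(name): name is "scene" or "top"; returns the picture (420x560x3 uint8, red, green, blue); there is no depth.
- robot.camera_info(name): a dict with "fx", "fy", "cx", "cy" (pixels), "dist" ([k1, k2, p1, p2, k3] as OpenCV has them; the pictures are not rectified), "rvec" (rotation vector, rad) and "tvec" (3), from world to camera coordinates, as OpenCV has them. Camera axes: x right, y down, z forward; pixel columns grow to the right and rows downward; lengths in m; the calibration is good to about 2 mm. A picture is of the moment at which its call begins. camera_info takes no time and is no camera call.
A pose or a line that the arm cannot do raises robot.PlanningError and nothing moves.
- robot.sign_off(): hands the job in; it is judged then, once.
The state is a dict: "time": time; "qpos": joint angles; "joint_vel": joint speeds; "effort": joint torques, N m; "ee_pos": TCP position; "tool_rot": TCP orientation; "force": force on the tool from outside, world axes, zero at the start; "moment": the same for the moment, N m; "opening": finger opening in m; "grasp_force": force on a finger pad.
Only numpy, scipy, OpenCV 4.12 (cv2) and the standard library are available. Lean on these libraries where they do the work, as an engineer would, in place of code of your own. Each camera call takes 0.05 s, during which the arm holds its last target. There are 200 camera calls.

## Working session

There is one attempt and no reset: what is moved stays moved. The work goes in short steps, each a Python script; the robot and the scene stay as the last script left them, time stands still between calls to the robot, and variables do not carry over. Pictures are saved under pics/ and viewed, at most 10 in all, crops included, and the job is handed in when it is done.

```bash
mkdir -p pics; ls
python3 - <<'E'
from rig import robot
import cv2
for n in("scene","top"):
    im=robot.grab_frame(n); cv2.imwrite(f"pics/{n}0.png",im[:,:,::-1]); print(n,robot.camera_info(n))
print(robot.get_state())
E
```

```text
pics
scene {'fx': 546.2845198120291, 'fy': 546.2845198120291, 'cx': 281.42008100991427, 'cy': 202.13407535807102, 'dist': array([-0.07688958,  0.        ,  0.        ,  0.        ,  0.        ]), 'rvec': array([ 1.33384491, -2.2913244 ,  0.8472739 ]), 'tvec': array([0.1690235 , 0.47511731, 1.12476547])}
top {'fx': 488.89978774550093, 'fy': 488.89978774550093, 'cx': 273.072520926911, 'cy': 206.66925712503902, 'dist': array([-0.08569537,  0.        ,  0.        ,  0.        ,  0.        ]), 'rvec': array([ 2.21543001, -2.18516221,  0.06899417]), 'tvec': array([-0.12772087,  0.5559632 ,  1.66897369])}
{'time': 0.1, 'qpos': array([ 1.14550719,  0.41792856, -0.01030414,  1.6140533 ,  0.00468806,
        1.11069354, -0.05301   ]), 'joint_vel': array([-1.06496648e-04,  1.60268927e-04,  5.00316440e-05, -5.43897241e-04,
       -3.24036957e-04,  3.04146206e-04,  9.82835332e-04]), 'effort': array([ 1.26281644e-03, -8.52571678e+01,  6.39772620e-01, -4.26696646e+01,
       -4.88371553e-02,  1.63529534e-02, -5.53411644e-05]), 'ee_pos': array([ 0.23391087, -0.57926631,  0.22390441]), 'tool_rot': array([[ 9.27254931e-01,  3.74430339e-01, -4.62604976e-04],
       [ 3.74430618e-01, -9.27254445e-01,  9.52429695e-04],
       [-7.23339464e-05, -1.05635860e-03, -9.99999439e-01]]), 'force': array([-0.81077307, -0.17834712,  0.30173182]), 'moment': array([ 0.03250464,  0.01828626, -0.02881403]), 'grasp_force': 0.0, 'opening': 0.09363535391475772}
```

View pics/scene0.png

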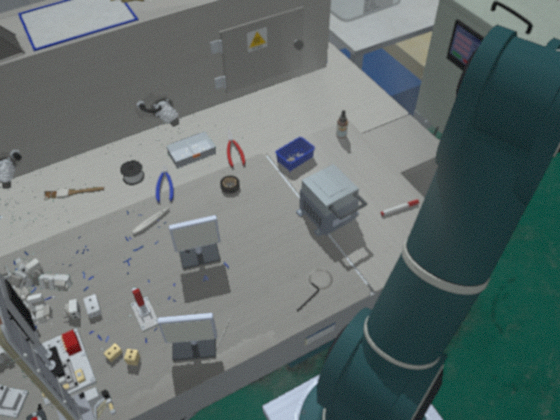

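View pics/top0.png

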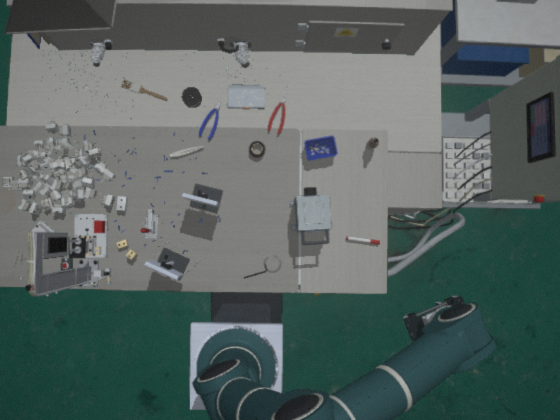

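Scene view: unit at (330,195), with its handle at (352,210). The panel lookalikes are at (197,240) and (189,335). In the top view the hood is at (314,213), its bar at (315,238), and the panels are at (203,195) and (165,268). The one furthest to the robot's right is (203,195). Next is a close crop of the unit and that panel.

```bash
python3 - <<'E'
import cv2,numpy as np
s=cv2.imread("pics/scene0.png");t=cv2.imread("pics/top0.png")
def c(im,x,y,w=80,h=60):return cv2.resize(im[y:y+h,x:x+w],(400,300),interpolation=cv2.INTER_CUBIC)
cv2.imwrite("pics/crop.png",np.vstack([np.hstack([c(s,290,160),c(s,160,208)]),np.hstack([c(t,275,185),c(t,165,170)])]))
E
cat > h.py <<'E'
import numpy as np,cv2
from rig import robot
def cam(n):
    c=robot.camera_info(n);K=np.array([[c['fx'],0,c['cx']],[0,c['fy'],c['cy']],[0,0,1]])
    return K,c['dist'],cv2.Rodrigues(c['rvec'])[0],c['tvec'],c['rvec']
def ray(n,p):
    K,d,R,t,_=cam(n);u=cv2.undistortPoints(np.array([[p]],float),K,d)[0,0]
    v=R.T@np.array([*u,1]);return -R.T@t,v/np.linalg.norm(v)
def onz(n,p,z):
    o,v=ray(n,p);return o+v*(z-o[2])/v[2]
def two(p,q):
    a,u=ray("scene",p);b,v=ray("top",q)
    s=np.linalg.lstsq(np.c_[u,-v],b-a,rcond=None)[0];A=a+u*s[0];B=b+v*s[1];return (A+B)/2,np.linalg.norm(A-B)
def proj(n,P):
    K,d,R,t,r=cam(n);return cv2.projectPoints(np.array(P,float).reshape(-1,3),r,t,K,d)[0][:,0]
E
```

```text
(no output)
```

View pics/crop.png

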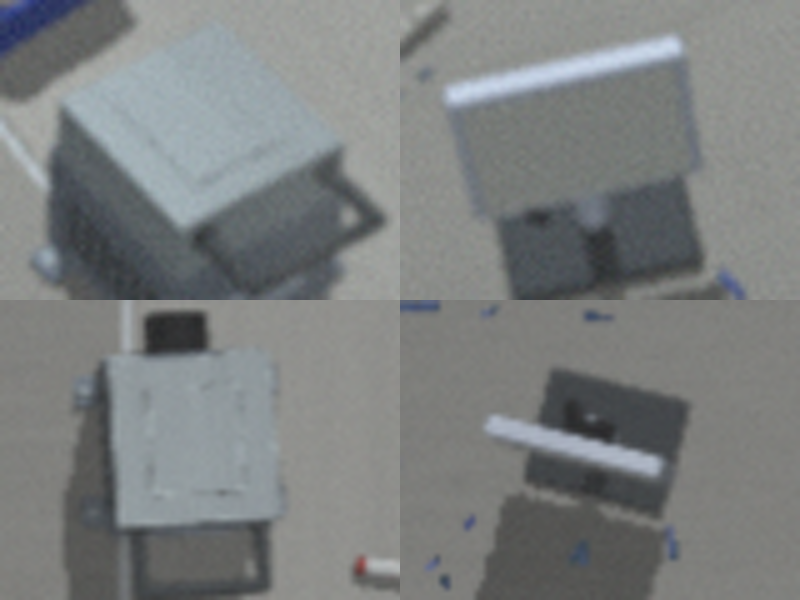

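The crops show the bar, the hood corners and the panel's top edge clearly. Which side of the panel is the white face still needs checking numerically, using the base plate offset: 17 mm in front, 55 mm behind.

Run:
```python
from h import *
np.set_printoptions(precision=4,suppress=True)
T=lambda x,y:(275+x/5-.4,185+(y-300)/5-.4)
P=lambda x,y:(165+(x-400)/5-.4,170+(y-300)/5-.4)
S=lambda x,y:(290+x/5-.4,160+y/5-.4)
Q=lambda x,y:(160+(x-400)/5-.4,208+y/5-.4)
for n in("scene","top"): print(n,ray(n,(280,210))[0])
print("panel top edges z.148: far-left,far-right,near-right,near-left")
for p in[(490,415),(662,457),(660,475),(487,433)]: print(onz("top",P(*p),.148))
print("base z=.008: FL FR NR NL")
for p in[(556,369),(690,402),(662,517),(525,485)]: print(onz("top",P(*p),.008))
print("scene panel top L back,R back,R front,L front")
for p in[(445,88),(680,38),(685,55),(450,105)]: print(onz("scene",Q(*p),.148))
print("scene panel bottom front", [onz("scene",Q(*p),.052) for p in[(478,216),(700,170)]])
print("scene base front", [onz("scene",Q(*p),.008) for p in[(515,298),(703,268)]])
print("hood corners z.119: FL FR NR NL (top)")
for p in[(107,358),(270,350),(283,517),(117,525)]: print(onz("top",T(*p),.119))
print("hood corners z.119 scene: L,far,right,near")
for p in[(62,103),(212,22),(343,145),(185,228)]: print(onz("scene",S(*p),.119))
print("bar ends z.106 top", [onz("top",T(*p),.106) for p in[(138,588),(265,584)]])
print("bar ends scene", [onz("scene",S(*p),.106) for p in[(250,288),(380,218)]])
```

```text
scene [-0.247   0.3254  1.163 ]
top [ 0.4702 -0.1025  1.6969]
panel top edges z.148: far-left,far-right,near-right,near-left
[0.5915 0.1696 0.148 ]
[0.5663 0.0595 0.148 ]
[0.5548 0.0606 0.148 ]
[0.58   0.1713 0.148 ]
base z=.008: FL FR NR NL
[0.6351 0.1491 0.008 ]
[0.6134 0.0555 0.008 ]
[0.5334 0.0734 0.008 ]
[0.5542 0.1688 0.008 ]
scene panel top L back,R back,R front,L front
[0.5888 0.1688 0.148 ]
[0.5612 0.0582 0.148 ]
[0.5504 0.0606 0.148 ]
[0.578  0.1706 0.148 ]
scene panel bottom front [array([0.583 , 0.1702, 0.052 ]), array([0.5538, 0.0608, 0.052 ])]
scene base front [array([0.5587, 0.1672, 0.008 ]), array([0.5282, 0.0758, 0.008 ])]
hood corners z.119: FL FR NR NL (top)
[ 0.5872 -0.1928  0.119 ]
[ 0.594  -0.2986  0.119 ]
[ 0.4858 -0.3078  0.119 ]
[ 0.4793 -0.2004  0.119 ]
hood corners z.119 scene: L,far,right,near
[ 0.5798 -0.196   0.119 ]
[ 0.5909 -0.2966  0.119 ]
[ 0.4824 -0.3067  0.119 ]
[ 0.4754 -0.2055  0.119 ]
bar ends z.106 top [array([ 0.4386, -0.2154,  0.106 ]), array([ 0.4422, -0.2981,  0.106 ])]
bar ends scene [array([ 0.435 , -0.2191,  0.106 ]), array([ 0.4405, -0.3023,  0.106 ])]
```

Unit: origin at about (0.534,-0.2505), yaw 0.073. The bar measures (0.439,-0.259) against a predicted (0.438,-0.258), so they agree. Panel: face centre at about (0.564,0.116), yaw -0.226. The base sticks out about 20 mm on the robot's side, so the white face looks at the robot. My plan is to cage the bar loosely with the tool pitched 45° and sweep it along the arc. First I'll check IK.

```bash
cat >> h.py <<'E'
O=np.array([.534,-.2505,0]);yaw=.073
ux=np.array([np.cos(yaw),np.sin(yaw),0]);uy=np.array([-ux[1],ux[0],0]);uz=np.array([0,0,1.])
hinge=O+.055*ux+.076*uz
def bar(th):
    a=.195+th;return hinge+.1549*(-np.cos(a)*ux+np.sin(a)*uz)
def rot(d,c): # tool z=d, y=c
    return np.c_[np.cross(c,d),c,d]
d45=(ux-uz)/2**.5; c45=(ux+uz)/2**.5
E
python3 - <<'E'
from h import *
np.set_printoptions(precision=3,suppress=True)
for p in (30,45,60):
  p=np.radians(p);d=np.cos(p)*ux-np.sin(p)*uz;c=np.sin(p)*ux+np.cos(p)*uz
  for s in(1,-1):
    R=rot(d,s*c)
    for P in(bar(0)-.12*d,bar(0),bar(.5),bar(1),bar(1.6)): print(p,s,P,robot.ik(P,R))
E
```

```text
0.5235987755982988 1 [ 0.334 -0.265  0.166] None
0.5235987755982988 1 [ 0.437 -0.258  0.106] [ 1.911  0.881 -1.101  2.44   3.912  0.31  -2.67 ]
0.5235987755982988 1 [ 0.47  -0.255  0.175] [-0.056  0.602  1.083  2.452  4.289  1.34   2.53 ]
0.5235987755982988 1 [ 0.532 -0.251  0.22 ] [ 1.677  0.467 -1.089  2.303  4.276  0.358  2.779]
0.5235987755982988 1 [ 0.623 -0.244  0.227] [ 1.208  0.422 -0.734  2.163  4.175  0.391  2.709]
0.5235987755982988 -1 [ 0.334 -0.265  0.166] None
0.5235987755982988 -1 [ 0.437 -0.258  0.106] [ 1.911  0.881 -1.101  2.44   3.912  0.31   0.471]
0.5235987755982988 -1 [ 0.47  -0.255  0.175] [ 1.818  0.574 -1.093  2.401  4.249  0.39  -0.147]
0.5235987755982988 -1 [ 0.532 -0.251  0.22 ] [ 1.677  0.467 -1.089  2.303  4.276  0.358 -0.362]
0.5235987755982988 -1 [ 0.623 -0.244  0.227] [ 1.476  0.58  -1.088  2.157  3.883  0.217 -0.021]
0.7853981633974483 1 [ 0.353 -0.264  0.191] None
0.7853981633974483 1 [ 0.437 -0.258  0.106] None
0.7853981633974483 1 [ 0.47  -0.255  0.175] [ 1.762  0.404 -1.143  2.307 -1.125  0.206  1.896]
0.7853981633974483 1 [ 0.532 -0.251  0.22 ] 
[... 788 characters left out ...]
4  2.194 -0.652  0.447  1.241]
1.0471975511965976 1 [ 0.532 -0.251  0.22 ] [ 0.884  0.194 -0.378  2.051 -0.452  0.513  0.953]
1.0471975511965976 1 [ 0.623 -0.244  0.227] [ 0.883  0.339 -0.53   1.872 -0.143  0.511  0.6  ]
1.0471975511965976 -1 [ 0.377 -0.262  0.21 ] [ 0.829 -0.008 -0.024  2.295 -0.714  0.628 -1.723]
1.0471975511965976 -1 [ 0.437 -0.258  0.106] [ 0.818  0.271 -0.146  2.296 -1.057  0.36  -1.418]
1.0471975511965976 -1 [ 0.47  -0.255  0.175] [ 0.682  0.166 -0.056  2.202 -0.755  0.476 -1.811]
1.0471975511965976 -1 [ 0.532 -0.251  0.22 ] [ 0.572  0.176 -0.033  2.061 -0.582  0.54  -2.078]
1.0471975511965976 -1 [ 0.623 -0.244  0.227] [ 0.429  0.295  0.017  1.887 -0.502  0.551 -2.247]
```

IK works at a 60° pitch, so I'll use that: approach, slide down over the bar, then sweep the arc in steps while watching the forces.

```bash
cat > go1.py <<'E'
from h import *
np.set_printoptions(precision=3,suppress=True)
p=np.radians(60);d=np.cos(p)*ux-np.sin(p)*uz;c=np.sin(p)*ux+np.cos(p)*uz;R=rot(d,c)
robot.gripper_to(.022)
robot.move_ptp(bar(0)-.11*d,R)
im=robot.grab_frame("scene");cv2.imwrite("pics/a.png",im[:,:,::-1])
hit=robot.move_linear(bar(0)-.002*d,velocity=.08,threshold=8)
s=robot.get_state();print(hit,s['time'],s['ee_pos'],bar(0),s['force'],s['opening'])
im2=robot.grab_frame("scene");im3=robot.grab_frame("top")
f=lambda im,n:cv2.resize(im[(c0:=np.clip(proj(n,bar(0))[0].astype(int)-[40,45],0,None))[1]:c0[1]+90,c0[0]:c0[0]+80],(400,450),interpolation=cv2.INTER_CUBIC)
cv2.imwrite("pics/b.png",np.hstack([f(im2,"scene"),f(im3,"top")])[:,:,::-1])
E
python3 go1.py
```

```text
False 4.2083 [ 0.436 -0.258  0.108] [ 0.437 -0.258  0.106] [ 0.201  0.091 -0.07 ] 0.022331835075520258
```

View pics/b.png

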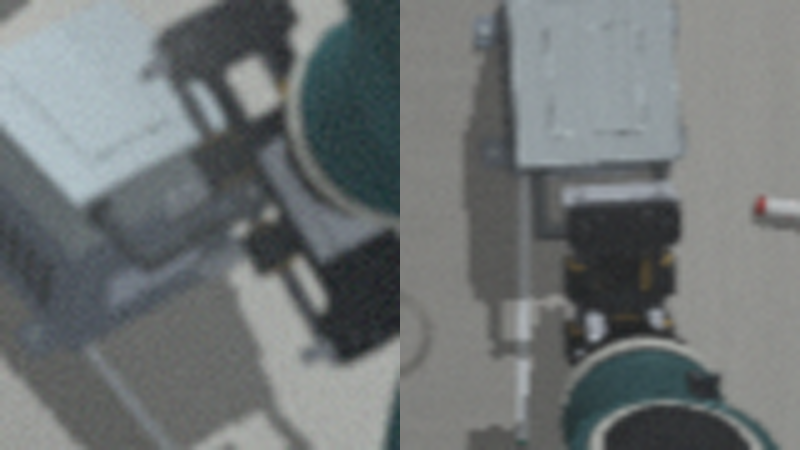

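No contact force, and the fingers straddle the bar: the rear finger is at crop (225,160) and the front one at (265,240). Next I'll sweep the arc.

```bash
cat > go2.py <<'E'
from h import *
np.set_printoptions(precision=3,suppress=True)
p=np.radians(60);d=np.cos(p)*ux-np.sin(p)*uz
for th in np.arange(.15,1.66,.15):
    robot.move_linear(bar(th),velocity=.08)
    s=robot.get_state();print(round(th,2),round(s['time'],1),s['force'],s['ee_pos']-bar(th))
    if np.linalg.norm(s['force'])>25: print("high");break
im2=robot.grab_frame("scene");im3=robot.grab_frame("top")
cv2.imwrite("pics/c.png",np.hstack([im2[110:410,180:560],im3[100:400,180:560]])[:,:,::-1])
E
python3 go2.py
```

```text
0.15 4.7 [-2.501 -0.604 -0.266] [-0. -0.  0.]
0.3 5.2 [-1.215 -1.144 -1.316] [-0.  0. -0.]
0.45 5.6 [ 0.698 -0.062 -0.499] [-0.     0.    -0.001]
0.6 6.1 [-0.363  0.095 -0.31 ] [-0.     0.    -0.001]
0.75 6.5 [-0.492 -0.175 -0.842] [-0.  0. -0.]
0.9 6.9 [-1.579  0.39  -0.112] [-0.  0. -0.]
1.05 7.4 [-0.301 -0.603 -1.063] [-0.  0. -0.]
1.2 7.8 [-0.685 -0.889  0.422] [-0.  0. -0.]
1.35 8.3 [-0.436 -0.086 -0.029] [-0.  0. -0.]
1.5 8.7 [ 0.892 -0.415  0.925] [ 0.001  0.    -0.   ]
1.65 9.2 [2.632 1.953 2.758] [0.001 0.    0.   ]
```

View pics/c.png

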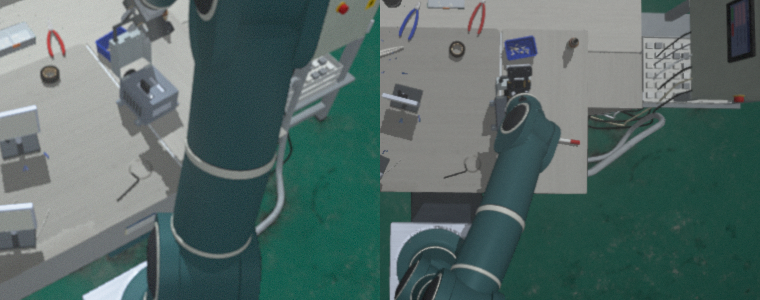

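The hood is up: it stands vertical at (125,45) in the left half of the picture, and the deck is visible at (150,88). Next I'll withdraw along the tool axis, lift off to the side and look at the deck.

```bash
cat > go3.py <<'E'
from h import *
np.set_printoptions(precision=3,suppress=True)
p=np.radians(60);d=np.cos(p)*ux-np.sin(p)*uz
robot.move_linear(bar(1.65)-.10*d,velocity=.12)
robot.gripper_to(.05)
Rd=rot(-uz,uy)
P=np.array([.40,-.25,.32])
for R in(rot(-uz,uy),rot(-uz,-uy)): print(robot.ik(P,R),robot.ik(O-.008*ux+.0965*uz,R))
robot.move_ptp(np.array([.38,-.40,.32]),rot(-uz,uy))
im2=robot.grab_frame("scene");im3=robot.grab_frame("top")
cv2.imwrite("pics/s2.png",im2[:,:,::-1]);cv2.imwrite("pics/t2.png",im3[:,:,::-1])
f=lambda im,n:cv2.resize(im[(c0:=proj(n,O+.1*uz)[0].astype(int)-[32,40])[1]:c0[1]+72,c0[0]:c0[0]+64],(400,450),interpolation=cv2.INTER_CUBIC)
cv2.imwrite("pics/d.png",np.hstack([f(im2,"scene"),f(im3,"top")])[:,:,::-1])
for n in("scene","top"):print(n,proj(n,O+.1*uz)[0].astype(int)-[32,40])
s=robot.get_state();print(s['time'],s['force'])
E
python3 go3.py
```

```text
[ 0.702  0.061 -0.218  1.847  0.014  1.234  2.123] [ 0.534  0.501 -0.181  1.82   0.117  0.831  1.939]
[ 0.446  0.053  0.049  1.855 -0.003  1.233 -1.002] [ 0.28   0.497  0.145  1.83  -0.094  0.821 -1.026]
scene [296 148]
top [281 173]
12.4167 [-0.295  0.086  0.082]
```

View pics/d.png

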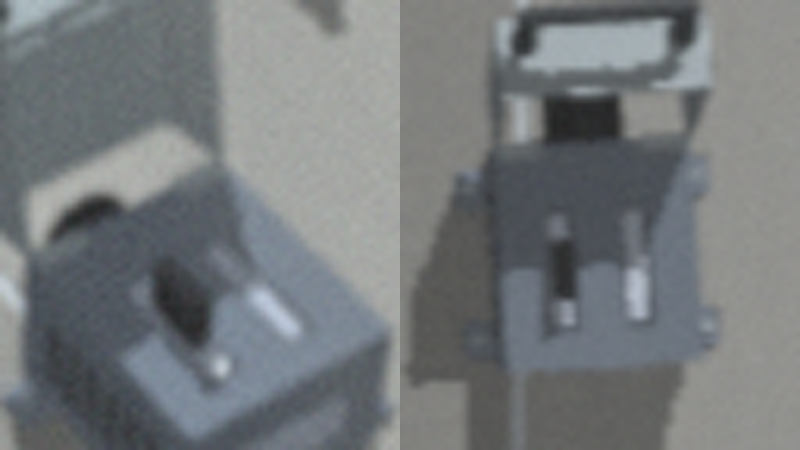

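The tab (black) is in the left slot, y = +20, at top-view crop (565,266). The bright blanking plate is in the right slot at (637,270). Next I'll measure the tab and the deck with masks.

Run:
```python
from h import *
np.set_printoptions(precision=4,suppress=True)
for n,f,c0,box in(("scene","s2",(296,148),(150,255,215,350)),("top","t2",(281,173),(145,225,185,310))):
    g=cv2.cvtColor(cv2.imread(f"pics/{f}.png"),cv2.COLOR_BGR2GRAY)
    x0,y0,x1,y1=[box[0]/6.25+c0[0],box[1]/6.25+c0[1],box[2]/6.25+c0[0],box[3]/6.25+c0[1]]
    sub=g[int(y0):int(y1)+1,int(x0):int(x1)+1]
    k,l,st,ce=cv2.connectedComponentsWithStats((sub<65).astype(np.uint8))
    for i in range(1,k):
        if st[i,4]>8:
            q=ce[i]+[int(x0),int(y0)];print(n,q,st[i],onz(n,q,.104 if n=="top" else .09))
T=lambda x,y:(281+x/6.25-.42,173+y/6.25-.42)
print("tab pred",O-.008*ux+.02*uy)
print("deck front corners",[onz("top",T(*p),.075) for p in((110,370),(298,360))],"pred",[O-.06*ux+s*.053*uy for s in(1,-1)])
print("slots: left ends, right ends",[onz("top",T(*p),.075) for p in((155,215),(167,330),(229,208),(240,325))])
print("pred",[O+(-.008+a*.032)*ux+b*.02*uy for b in(1,-1) for a in(1,-1)])
```

```text
scene [324.5484 196.4516] [ 1  3  8 12 62] [ 0.5235 -0.2318  0.09  ]
top [306.6667 215.4   ] [ 1  3  4  9 30] [ 0.5261 -0.2291  0.104 ]
tab pred [ 0.5246 -0.2311  0.    ]
deck front corners [array([ 0.4723, -0.2038,  0.075 ]), array([ 0.4789, -0.3038,  0.075 ])] pred [array([ 0.4703, -0.202 ,  0.    ]), array([ 0.478 , -0.3077,  0.    ])]
slots: left ends, right ends [array([ 0.555 , -0.2269,  0.075 ]), array([ 0.494 , -0.2339,  0.075 ]), array([ 0.5593, -0.2663,  0.075 ]), array([ 0.4971, -0.2727,  0.075 ])]
pred [array([ 0.5565, -0.2288,  0.    ]), array([ 0.4926, -0.2335,  0.    ]), array([ 0.5594, -0.2687,  0.    ]), array([ 0.4956, -0.2734,  0.    ])]
```

All within about 2 mm of the prediction. Next I'll choose a wrist branch that suits both the grasp and the final pose, then grasp.

```bash
cat >> h.py <<'E'
tab=np.array([.5248,-.2305,0]);ty=.08
gx=np.array([np.cos(ty),np.sin(ty),0]);gy=np.array([-gx[1],gx[0],0])
F=np.array([.564,.116,.1]);pyaw=-.226
px=np.array([np.cos(pyaw),np.sin(pyaw),0])
E
cat > go4.py <<'E'
from h import *
np.set_printoptions(precision=3,suppress=True)
G=F-.05*px
for s in(1,-1):
  print(s,robot.ik(tab+.2*uz,rot(-uz,s*gy)),robot.ik(tab+.0965*uz,rot(-uz,s*gy)))
  print([robot.ik(G*[1,1,0]+.1515*uz,rot(-uz,k*px)) for k in(1,-1)])
R=rot(-uz,gy)
robot.move_ptp(tab+.22*uz,R)
hit=robot.move_linear(tab+.0965*uz,velocity=.07,threshold=8)
s=robot.get_state();print(hit,s['ee_pos'],s['force'])
im2=robot.grab_frame("scene");im3=robot.grab_frame("top")
if not hit:
    robot.gripper_to(0.0);s=robot.get_state();print(s['time'],s['opening'],s['grasp_force'],s['force'])
f=lambda im,n:cv2.resize(im[(c0:=proj(n,O+.1*uz)[0].astype(int)-[32,40])[1]:c0[1]+72,c0[0]:c0[0]+64],(400,450),interpolation=cv2.INTER_CUBIC)
cv2.imwrite("pics/e.png",np.hstack([f(robot.grab_frame("scene"),"scene"),f(im3,"top")])[:,:,::-1])
E
python3 go4.py
```

```text
1 [ 0.564  0.362 -0.255  1.764  0.104  1.029  1.922] [ 0.544  0.49  -0.234  1.844  0.149  0.825  1.886]
[array([ 0.044,  0.365, -0.415,  1.906,  0.184,  0.907, -0.687]), array([ 0.364,  0.458, -0.828,  1.897,  0.408,  0.964,  2.265])]
-1 [ 0.243  0.351  0.146  1.776 -0.059  1.019 -1.08 ] [ 0.198  0.486  0.206  1.856 -0.132  0.813 -1.019]
[array([ 0.044,  0.365, -0.415,  1.906,  0.184,  0.907, -0.687]), array([ 0.364,  0.458, -0.828,  1.897,  0.408,  0.964,  2.265])]
False [ 0.525 -0.231  0.097] [-0.821 -0.568 -0.245]
16.1 0.010002937031133289 29.995456337928772 [-0.006  0.035 -0.594]
```

View pics/e.png

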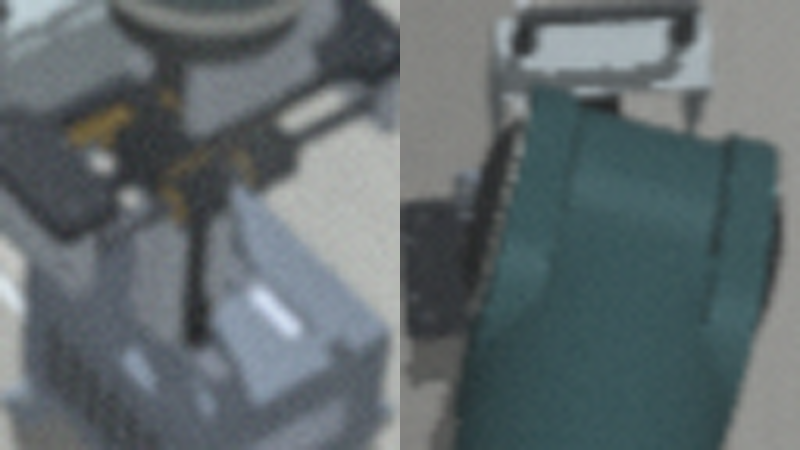

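Closed to 10.0 mm at 30 N: the tab is held, and the blanking plate is still in its slot at crop (275,312). Now I'll lift and carry it to a point above the place in front of the panel.

```bash
cat > go5.py <<'E'
from h import *
np.set_printoptions(precision=3,suppress=True)
G=(F-.05*px)*[1,1,0]
robot.move_linear(tab+.20*uz,velocity=.06,threshold=20)
robot.pause(.3);s=robot.get_state();print(s['time'],s['ee_pos'],s['opening'],s['grasp_force'],s['force'])
robot.move_linear(tab+.30*uz,velocity=.1)
R=rot(-uz,-px)
M=np.array([.47,-.05,.31])
robot.move_ptp(M,R);robot.move_linear(G+.30*uz,velocity=.15)
s=robot.get_state();print(s['time'],s['ee_pos'],s['opening'],s['grasp_force'],s['force'])
im2=robot.grab_frame("scene");im3=robot.grab_frame("top")
cv2.imwrite("pics/f.png",np.hstack([im2[100:400,80:460],im3[100:400,80:460]])[:,:,::-1])
E
python3 go5.py
```

```text
18.325 [ 0.525 -0.23   0.2  ] 0.009854087315551792 29.99543309211731 [ 0.785 -0.53  -0.886]
22.0 [0.515 0.127 0.3  ] 0.009729561355308872 29.99534636735916 [-0.138 -0.339 -0.308]
```

View pics/f.png

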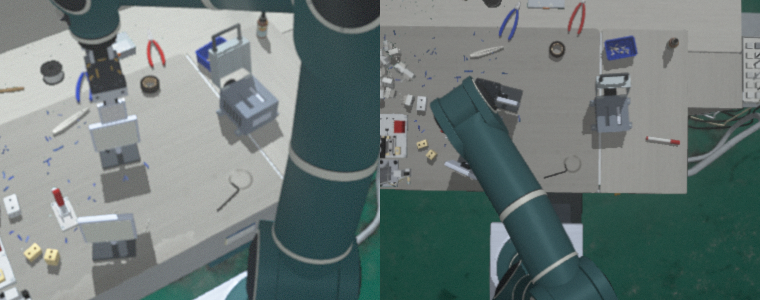

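The hood is open and the tools look untouched. The plate looks grey-white under the gripper at about (110,105). I'll zoom in on it before lowering.

Run:
```python
from h import *
np.set_printoptions(precision=1,suppress=True)
G=(F-.05*px)*[1,1,0];pn=np.array([-px[1],px[0],0])
q=proj("scene",[G+.3*uz,*(G+a*pn+z*uz for z in(.2785,.2185) for a in(.03,-.03))]);c0=q[0].astype(int)-[40,30];print((q-c0)*8)
im=robot.grab_frame("scene")
c=im[c0[1]:c0[1]+72,c0[0]:c0[0]+80]
cv2.imwrite("pics/g.png",cv2.resize(c,(640,576),interpolation=cv2.INTER_CUBIC)[:,:,::-1])
```

```text
[[321.5 244.7]
 [221.6 322.4]
 [442.3 273.3]
 [254.6 462.6]
 [466.8 414.2]]
```

View pics/g.png

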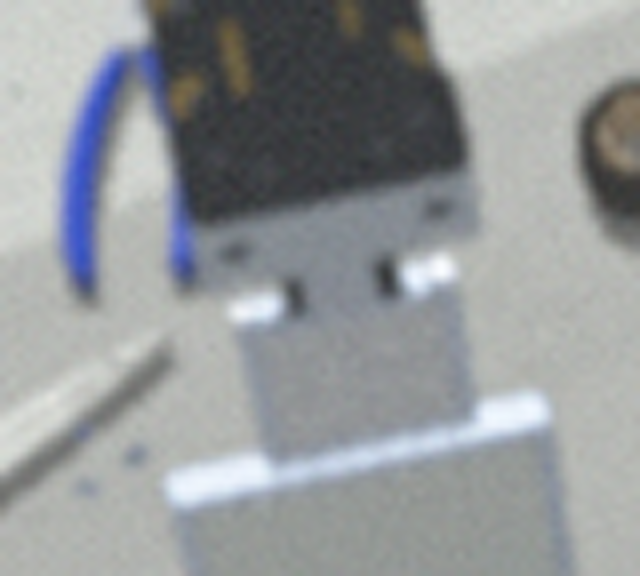

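The plate's corners, at (232,312), (455,268), (270,462) and (472,415), match the predicted ones within about 2 px, so it is upright and square. Now I'll lower it.

Run:
```python
from h import *
np.set_printoptions(precision=3,suppress=True)
G=(F-.05*px)*[1,1,0]
print(robot.move_linear(G+.1525*uz,velocity=.06,threshold=8))
robot.pause(1)
s=robot.get_state();print(s['time'],s['ee_pos'],s['opening'],s['grasp_force'],s['force'],abs(s['joint_vel']).max())
im=robot.grab_frame("scene");im3=robot.grab_frame("top")
c0=proj("scene",F)[0].astype(int)-[40,45]
print("face corners crop px",(proj("scene",[F+a*np.array([-px[1],px[0],0])+b*uz for b in(.042,-.042) for a in(.052,-.052)])-c0)*5)
a=cv2.resize(im[c0[1]:c0[1]+90,c0[0]:c0[0]+80],(400,450),interpolation=cv2.INTER_CUBIC)
b=cv2.resize(im3[110:310,180:360],(400,450))
cv2.imwrite("pics/i.png",np.hstack([a,b])[:,:,::-1])
```

```text
False
25.7583 [0.515 0.127 0.153] 0.01019577335358112 29.995476007461548 [-0.606 -0.233 -0.582] 0.0014111542312604446
face corners crop px [[ 84.578 200.993]
 [298.646 151.907]
 [111.336 304.5  ]
 [315.146 256.48 ]]
```

View pics/i.png

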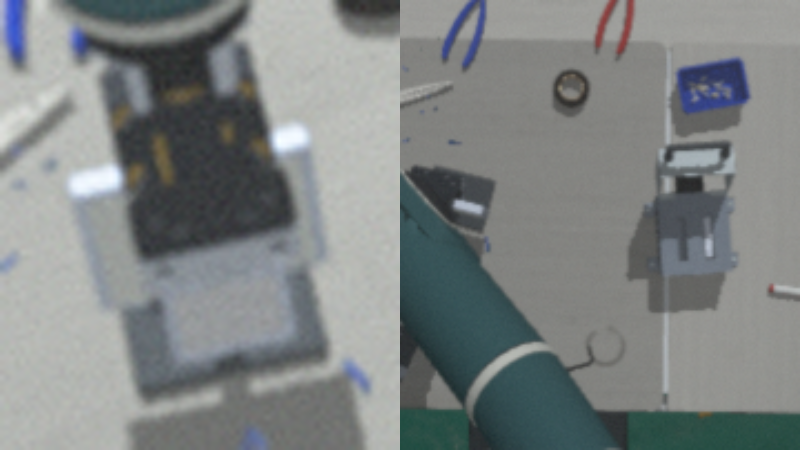

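The plate hangs in front of the right-hand panel, centred between its edges and still held at 30 N with no contact. The hood is open, the blanking plate is in its slot and the bystanders are in place, so I'm handing the job in.

```bash
python3 -c "
from rig import robot
print(robot.sign_off())"
```

```text
the job is handed in; nothing more can be done
None
```

I handed the job in at about 26 s of the 59 s allowed: the hood is open, and the gripper is holding the filter plate upright about 50 mm in front of the white face of the right-hand panel, with no contact force showing; the judge's verdict was not shown.

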